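Prise a stuck gasketed case lid and hold it ajar

ROBOT

A 6-joint arm with a two-finger parallel gripper is mounted at the origin on a cart in front of the work surface, level with it; the furniture and walls round the work are solid. World frame = base frame: x ahead of the robot, y to its left, z up, the work surface at z = 0. Lengths are in m, angles in rad, forces in N, time in s.
With the tool pointing down it reaches from about 0.325 to 0.75 m from the base axis. Payload 7.6 kg.
Tool frame: the origin (TCP) lies between the finger pads; the fingertips stand r.tip_reach ahead of it and the grasp point (between the pads) lies 8 mm behind it (r.tip_reach is the distance from the TCP to the fingertips, in m); z points along the fingers, y is the direction in which the jaws open and shut (so a half turn about z gives the same grasp; the last joint's range is limited). The gripper opens to 85 mm and grips with 20 to 120 N. Pads are 22 mm wide; open, the fingers measure 114 mm over their backs; the gripper's body (76 mm by 85 mm) begins 54 mm behind the grasp point. The pads swing forward as they close: fully open they stand 13 mm farther back than shut.
Start: joints at [-1.29, 0.052, 1.401, -0, 1.689, -0.07], TCP at [0.18, -0.493, 0.242] pointing down, gripper open.
Joint ranges: [-2.9, 2.9], [-0.91, 2.17], [0.12, 2.37], [-1.06, 4.2], [0.26, 2.73], [-2.93, 2.93]. Speed limits (rad/s): [2.57, 2.57, 3.01, 3.14, 3.14, 3.14].

INTERFACE

Orientations are given as [roll, pitch, yaw] about the fixed x, y, z axes, in that order (R = Rz(yaw) Ry(pitch) Rx(roll)).
In Python, from plant import r, vision, models gives the robot as it stands.
- The arm moves only by the tool move_arm, never from a script. Its arguments are lists of equal length, an entry for each row: "delta_rot": the turn, a rotation vector about the tool's x, y, z in rad, a list of three; "travel": the shift along the tool's x, y, z in cm, a list of three; "claw": the opening, from 0 (shut) to 1 (fully open). A call has 1 to 12 rows; each row is the pose to reach, as a shift and turn from the pose commanded when the call began, along the tool's axes at that moment; what a row does not reach only later rows make up. A row lasts 1/8 s, in which the tool goes at most 62.5 mm and 10.7 degrees, less where a joint would pass 70% of its speed; a pose out of reach is approached as far as the arm can. A call with a gripper value outside its range is refused whole. The fingers move at their own pace and stop on an object; the grip force is fixed at half the most. Time passes only in rows, so rows that repeat a pose let the fingers close. It gives the time, the measured TCP pose, the force and the opening at its end, in the units of the state.
- r.sense(): the state, without advancing time (a new reading comes with each control period).
- vision.read_camera(name): name is "side" or "top" or "wrist"; returns the picture (480x640x3 uint8, red, green, blue); there is no depth.
- vision.calibration(name): a dict with "fovy" (degrees; the focal length in pixels is half the picture's height over the tangent of half this angle, whatever the lens; pixels are square), "cx", "cy" (the principal point, pixels), "eye" and "attitude" of the camera in the world. Camera axes: x right, y down, z forward; pixel columns grow to the right and rows downward; lengths in m; the calibration is good to about 2 mm. The wrist camera is an equidistant fisheye: a pixel r from the principal point sees the ray r / f radians off the axis. A picture is of the moment at which its call begins: read the wrist's pose just before it. calibration takes no time and is no camera call; for the wrist camera it gives the pose at the moment of the call.
- r.sign_off(): hands the job in, once; it reports no verdict.
Trained networks look in the newest picture that a camera, given by its name, has taken for a name from the list of things; names that differ only in an ending like _2 or _b are one class to them, and where a whole thing is asked for, a point or a joint stands for the part that bears it (a point fixed in the world has none). Each returns a list of dicts, best first, with "conf" (0 to 1); they miss things now and then, are a little off and sometimes report something else, mostly with a low value. They report only what shows in the picture. A call takes as long as a camera call.
- models.boxes_of(camera, name): "centre" ([x, y, z] in m, in world coordinates, good to about 4 mm: the middle of the surface that is visible of it).
The state is a dict: "t": time; "q": joint angles; "qd": joint speeds; "effort": joint torques, N m; "ee_pos": TCP position; "ee_rot": TCP orientation; "wrist_force": force on the tool from outside, world axes, zero at the start; "ft_torque": the same for the moment, N m; "opening": opening from 0.0 (shut) to 1.0 (fully open).
Only numpy, scipy, OpenCV 4.12 (cv2) and the standard library are available. Lean on these libraries where they do the work, as an engineer would, in place of code of your own. Each camera call takes 0.05 s, during which the arm holds its last target. There are 200 camera calls.

TASK

The hinged lid of the grey instrument case is stuck down by its rubber seal. Take the flat pry bar by its wooden handle, slip its blade under the lid's overhanging front edge, prise the lid up until the seal lets go, and finish still holding it on the pry bar with the front edge about 2 cm (1.2 to 3 cm) above where it lay shut, the bar clear of the table. Do not let the lid fly wide open, do not touch the case or lid with the gripper itself, and leave the other loose things where they are.

Things in the scene. Friction and masses are not known exactly. Their poses are not given: they have to be found in the camera images.
- case: Fixed grey case with rubber rim, 120 mm (x) by 160 mm (y), carrying the lid. Origin: centre of its underside on the table; x from the front to the hinge at the back, y along the front wall (left), z up. Front wall's outer face at x = -60 mm; side walls at y = +-80 mm, with 3 mm ribs. The shut lid lies on the rim, its underside 70 mm above the table. Nothing stands in front of the front wall.
- lid (a joint): Opening angle: 0 shut, positive with the front edge rising, stop at 0.8 rad. The edge is 150 mm from the hinge: 0.13 rad = 20 mm there. The seal holds hardest when shut: some 7 to 10 N up at the overhang starts the lid, half the seal's pull is gone 5 mm up, and past 15 mm mostly the lid's weight (0.25 to 0.5 kg) is left. It falls shut if let go.
- lip (a point): Middle of the lower front edge of the lid, 70 mm high when shut; rises with the lid. The lid is a flat aluminium plate 150 (x) by 160 (y) by 6 mm (a panel on it 3 mm more), hinged along x = +60, z = 70 mm of the case. It overhangs the front wall by 30 mm (to x = -90 mm) over its whole width, with 70 mm of free space down to the table below.
- tape_measure: Loose tape measure 67x85x40 mm behind on the left, a bystander. Origin under its middle.
- spanner_long: Loose spanner, 167 mm, to the right of the case, a bystander. Origin under its middle.
- spanner_short: Loose spanner, 130 mm, near the right edge of the table, a bystander. Origin under its middle.
- pine_block: Loose pine offcut 48x75x28 mm behind the case to the left, a bystander. Origin under its middle.
- pry_bar: Flat pry bar, loose, lying: 210 mm, 130 g, wooden handle with brass rivets, steel blade. Origin: under its middle, on its underside; x along the tool to the tip; its axis is 12 mm above the origin. Rectangular handle x = -105 to -5 mm, 20 wide (y), 24 high (z); flat blade 16 wide, 4 thick, from the handle to x = +105 mm. It starts left of the case, tip roughly to the right (-y), within 0.4 rad.
- bar_tip (a point): End of the pry bar's blade, on the tool's axis.
- bar_butt (a point): Rear end of the pry bar's handle, on the tool's axis.
- screwdriver: Screwdriver, 201x29x26 mm with a round plastic handle, a bystander lying beside the pry bar, some 10 to 18 cm nearer to or farther from the robot. Origin under its middle, x to its tip.

How it is judged:
By the outcome, as a careful person would: the job done as asked, in the order asked, and still so for the second after the job is handed in, while the arm keeps its last pose, push and grip.
It also fails if it takes over 43 s, if anything falls off the work surface, if the arm or the gripper's body presses on something with over 40 N, if the wrist force passes 120 N, or if a joint passes its speed limit or range.

## Working session

There is one attempt and no reset: what is moved stays moved. The work goes in short steps, Python scripts to look and compute and a tool call to move; the robot and the scene stay as the last step left them, time stands still between calls to the robot, and variables do not carry over. Pictures are saved under pics/ and viewed, on a budget of 10 in all, crops included, one or two more only if the job needs it, and the job is handed in when it is done.

Besides the shell and the picture viewer there is one more tool, called after ">>>" by a JSON object that holds its "method" and its "body". move_arm: Moves the arm, as the interface text tells. Its arguments: {"type":"object","properties":{"delta_rot":{"type":"array","items":{"type":"array","items":{"type":"number"}}},"travel":{"type":"array","items":{"type":"array","items":{"type":"number"}}},"claw":{"type":"array","items":{"type":"number"}}},"required":["delta_rot","travel","claw"]}

```bash
ls; mkdir -p pics
python3 - <<'E'
from plant import r,vision,models
import cv2
s=r.sense();print(s['t'],s['ee_pos'],s['ee_rot'],s['opening'],r.tip_reach)
ims=[]
for c in ['top','side']:
    im=vision.read_camera(c);cv2.imwrite(f'pics/{c}0.png',im[:,:,::-1])
    k=vision.calibration(c);print(c,k)
    for n in ['pry_bar','bar_tip','bar_butt','case','lid','lip','screwdriver']:
        print(n,[(round(d['conf'],2),[round(float(v),3) for v in d['centre']]) for d in models.boxes_of(c,n)[:2]])
print(r.sense()['t'])
E
```

```text
pics
0.0 [ 0.18035456 -0.492747    0.24147075] [-3.14002569e+00 -1.00159233e-04  3.50782177e-01] 1.0014367453216666 0.011
top {'fovy': 56.96826049877163, 'cx': 322.9744663164265, 'cy': 242.65573072988803, 'eye': array([0.46945186, 0.18483989, 0.92322712]), 'attitude': array([-3.05545636e+00, -2.29565152e-03, -1.54893320e+00])}
pry_bar [(0.96, [0.454, 0.399, 0.022])]
bar_tip [(0.62, [0.448, 0.402, 0.024])]
bar_butt [(0.92, [0.451, 0.396, 0.024])]
case [(0.93, [0.533, 0.07, 0.074])]
lid [(0.84, [0.528, 0.064, 0.072])]
lip [(0.72, [0.526, 0.068, 0.078])]
screwdriver [(0.61, [0.575, 0.375, 0.018])]
side {'fovy': 51.200201791773715, 'cx': 317.396720341195, 'cy': 246.3422280411822, 'eye': array([0.36228692, 1.24524266, 0.63538313]), 'attitude': array([-2.06880753,  0.00743716, -2.98999524])}
pry_bar [(0.85, [0.441, 0.429, 0.021])]
bar_tip [(0.62, [0.442, 0.427, 0.02])]
bar_butt [(0.67, [0.442, 0.434, 0.02])]
case [(0.96, [0.537, 0.129, 0.073]), (0.18, [0.659, 0.359, 0.04])]
lid [(0.6, [0.527, 0.085, 0.076]), (0.31, [0.698, 0.234, 0.027])]
lip [(0.63, [0.522, 0.083, 0.079])]
screwdriver [(0.78, [0.571, 0.394, 0.016])]
0.8
```

View pics/top0.png

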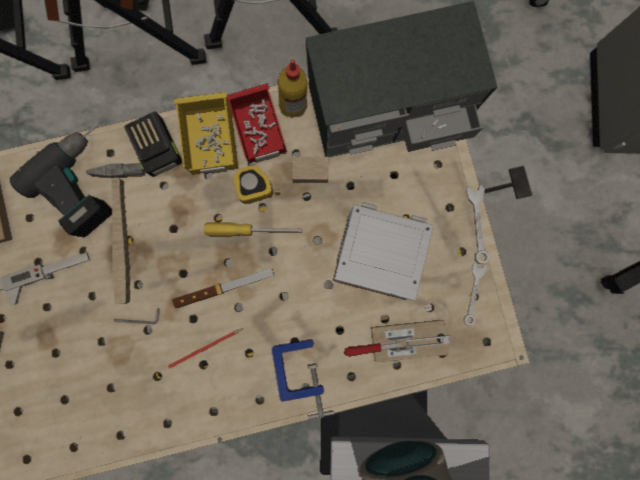

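View pics/side0.png

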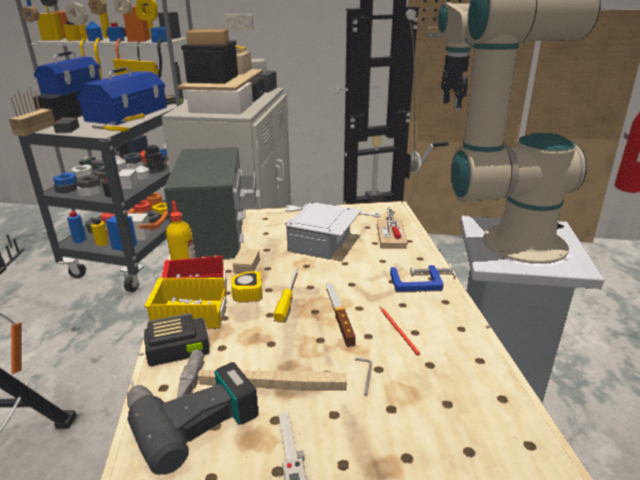

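Both views agree. The pry bar runs from its butt at (173,301) to its tip at (272,270) in the top view. The lid's front corners are near (336,280) and (415,298). A clamp at (300,365) and a board with a red tool at (410,345) lie in front, so I'll check how high they stand.

```bash
cat > h.py <<'E'
import numpy as np
from plant import r,vision,models
from scipy.spatial.transform import Rotation as Ro
def ray(c,px,k=None):
    k=k or vision.calibration(c); f=240/np.tan(np.radians(k['fovy'])/2)
    d=np.array([(px[0]-k['cx'])/f,(px[1]-k['cy'])/f,1.])
    if c=='wrist':
        a=np.hypot(d[0],d[1]); d=np.array([d[0]/a*np.sin(a),d[1]/a*np.sin(a),np.cos(a)])
    return np.array(k['eye']),Ro.from_euler('xyz',k['attitude']).apply(d)
def onz(c,px,z,k=None):
    e,d=ray(c,px,k); return e+d*(z-e[2])/d[2]
def tri(p,q):
    e,d=ray('top',p);g,h=ray('side',q)
    s=np.linalg.lstsq(np.c_[d,-h],g-e,rcond=None)[0]
    a,b=e+d*s[0],g+h*s[1]; return (a+b)/2,np.linalg.norm(a-b)
def proj(c,P):
    k=vision.calibration(c); f=240/np.tan(np.radians(k['fovy'])/2)
    d=Ro.from_euler('xyz',k['attitude']).inv().apply(np.array(P)-k['eye']); return d[:2]/d[2]*f+[k['cx'],k['cy']]
E
python3 - <<'E'
from h import *
import cv2
np.set_printoptions(precision=3,suppress=True)
for n,p,z in [('butt',(173,302),.02),('tip',(272,270),.014),('bl',(358,205),.077),('br',(432,222),.077),('fr',(415,298),.077),('fl',(336,280),.077)]: print(n,onz('top',p,z))
for n,p,q in [('bar butt',(173,301),(348,342)),('tip',(272,270),(330,284)),('clampcorner',(276,348),(396,287)),('clamp jaw end',(311,343),(393,268)),('redbutt',(347,351),(396,236)),('lid fl',(336,280),(332,237))]: print(n,*tri(p,q))
a=cv2.imread('pics/top0.png');b=cv2.imread('pics/side0.png')
A=cv2.resize(a[190:400,160:450],None,fx=2.7,fy=2.7,interpolation=2)
B=cv2.resize(b[195:355,270:460],(665,560),interpolation=2)
cv2.imwrite('pics/c0.png',A);cv2.imwrite('pics/c1.png',B)
E
```

```text
butt [0.42  0.485 0.02 ]
tip [0.489 0.288 0.014]
bl [0.617 0.118 0.077]
br [ 0.587 -0.025  0.077]
fr [0.441 0.007 0.077]
fl [0.472 0.158 0.077]
bar butt [0.423 0.488 0.014] 0.0013088827481450387
tip [0.487 0.288 0.012] 0.0053046923435174365
clampcorner [0.333 0.275 0.01 ] 0.003054651910154077
clamp jaw end [0.344 0.204 0.017] 0.00080667878595666
redbutt [0.339 0.134 0.068] 0.00296924009606038
lid fl [0.484 0.159 0.067] 0.024442047799170478
```

View pics/c0.png

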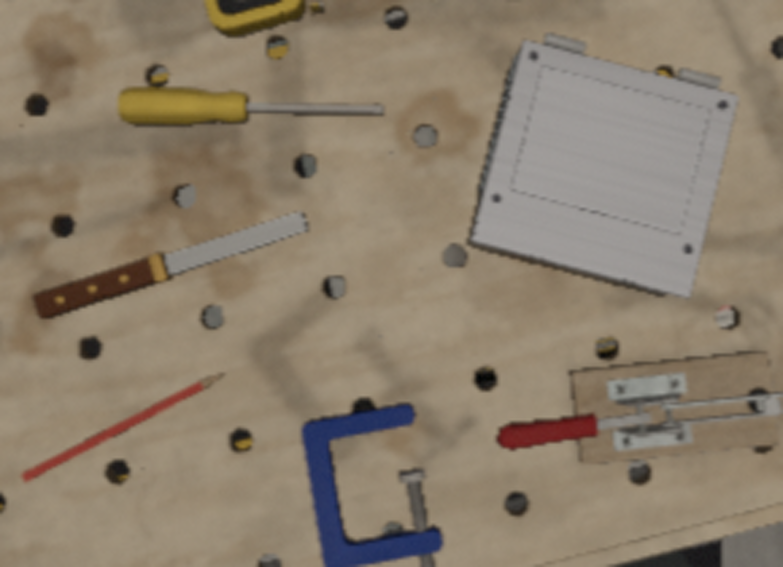

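View pics/c1.png

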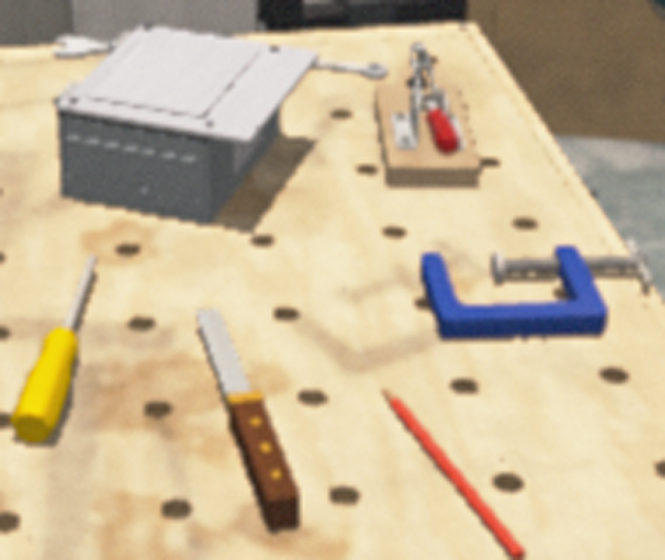

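```bash
cat >> h.py <<'E'
def plan(P,rpy,base=None):
    s=r.sense(); b=base or (s['ee_pos'],s['ee_rot'])
    R=Ro.from_euler('xyz',b[1]); T=Ro.from_euler('xyz',rpy)
    print('rot',np.round((R.inv()*T).as_rotvec(),3),'trav cm',np.round(R.inv().apply(np.array(P)-b[0])*100,2))
E
python3 -c "
from h import *
plan((.42,-.2,.25),(np.pi,0,.9)); plan((.449,.403,.15),(np.pi,0,1.906))"
```

```text
rot [ 0.     0.    -0.549] trav cm [ 32.57 -19.29  -0.77]
rot [ 0.     0.    -1.555] trav cm [ 56.01 -74.92   9.23]
```

>>> {"method": "move_arm", "body": {"delta_rot": [[0,0,-0.5],[0,0,-0.5],[0,0,-0.5],[0,0,-0.5],[0,0,-0.5],[0,0,-0.55],[0,0,-1.0],[0,0,-1.0],[0,0,-1.0],[0,0,-1.55],[0,0,-1.555],[0,0,-1.555]], "travel": [[32.5,-19.3,-0.8],[32.5,-19.3,-0.8],[32.5,-19.3,-0.8],[32.5,-19.3,-0.8],[32.5,-19.3,-0.8],[32.5,-19.3,-0.8],[56,-74.9,2],[56,-74.9,2],[56,-74.9,2],[56,-74.9,4],[56,-74.9,6],[56,-74.9,7]], "claw": [1,1,1,1,1,1,1,1,1,1,1,1]}}

```text
t: 2.3
ee_pos: [0.4367, 0.1719, 0.2154]
ee_rot: [3.14, 0.0, 1.912]
wrist_force: [0.7, -1.0, -0.9]
opening: 1.0
```

```bash
python3 -c "
from h import *
plan((.449,.403,.15),(np.pi,0,1.906))"
```

```text
rot [0.001 0.    0.006] trav cm [21.36  8.88  6.55]
```

>>> {"method": "move_arm", "body": {"delta_rot": [[0,0,0],[0,0,0],[0,0,0],[0,0,0],[0,0,0],[0,0,0],[0,0,0],[0,0,0]], "travel": [[21.4,8.9,6.5],[21.4,8.9,6.5],[21.4,8.9,6.5],[21.4,8.9,6.5],[21.4,8.9,6.5],[21.4,8.9,6.5],[21.4,8.9,6.5],[21.4,8.9,6.5]], "claw": [1,1,1,1,1,1,1,1]}}

```text
t: 3.3
ee_pos: [0.451, 0.4004, 0.1512]
ee_rot: [3.14, -0.0, 1.904]
wrist_force: [-1.2, -0.5, -0.0]
opening: 1.002
```

Run:
```python
from h import *
import cv2
s=r.sense();print(s['t'],s['ee_pos'],s['ee_rot'],s['q'])
k=vision.calibration('wrist');im=vision.read_camera('wrist');cv2.imwrite('pics/w1.png',im[:,:,::-1]);print(k)
np.save('k1.npy',k,allow_pickle=True)
```

```text
3.3 [0.45100785 0.40041044 0.15121175] [ 3.14007718e+00 -3.69055442e-04  1.90445688e+00] [ 6.64883590e-01  3.13661677e-01  1.28801708e+00 -1.43913463e-04
  1.53836077e+00  3.31227867e-01]
{'fovy': 65.70646984690485, 'cx': 318.2644292657808, 'cy': 247.63057141839542, 'eye': array([0.42551586, 0.47672122, 0.28267358]), 'attitude': array([ 2.82186405e+00, -1.62357540e-03,  3.34441137e-01])}
```

View pics/w1.png

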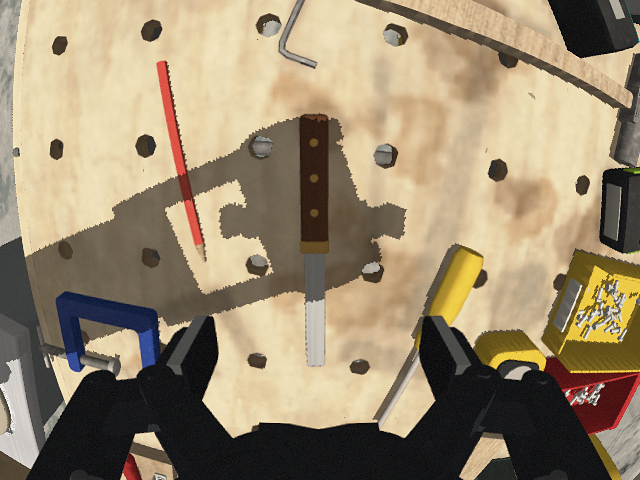

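The wrist view shows the bar with its butt at (314,115), handle end at (315,254) and tip at (316,366). The screwdriver shaft at (400,390) is close to the right finger, so I'll work out the clearances.

Run:
```python
from h import *
np.set_printoptions(precision=4,suppress=True)
k=np.load('k1.npy',allow_pickle=True).item(); 
W={n:onz('wrist',p,z,k) for n,p,z in [('butt',(314.5,119),.024),('hend',(315,252),.024),('tip',(316,366),.014),('shaftjoin',(424,318),.013),('shafttip',(380,422),.013)]}
for n in W: print(n,W[n])
d=W['tip']-W['butt'];d=d[:2];L=np.linalg.norm(d);d/=L;print(L,np.arctan2(d[1],d[0]))
m=W['tip'][:2]-.105*d;g=m-.018*d;print('mid',m,'grasp',g)
n=np.array([-d[1],d[0]])
for q in ['shaftjoin','shafttip','hend']: v=W[q][:2]-g;print(q,v@d,v@n)
plan((*g,.012),(np.pi,0,np.arctan2(d[1],d[0])+np.pi))
```

```text
butt [0.4212 0.4825 0.024 ]
hend [0.4529 0.392  0.024 ]
tip [0.4895 0.2879 0.014 ]
shaftjoin [0.561  0.3624 0.013 ]
shafttip [0.5745 0.2385 0.013 ]
0.20612834054006332 -1.2335349399297286
mid [0.4547 0.387 ] grasp [0.4488 0.404 ]
shaftjoin 0.07641791574587774 0.09217814727618363
shafttip 0.19783181394147217 0.06385089507589764
hend 0.012730514152767216 -0.00010418507778771691
rot [ 0.001 -0.    -0.003] trav cm [ 0.4  -0.11 13.9 ]
```

>>> {"method": "move_arm", "body": {"delta_rot": [[0,0,0],[0,0,0],[0,0,0],[0,0,0],[0,0,0],[0,0,0],[0,0,0],[0,0,0],[0,0,0],[0,0,0],[0,0,0]], "travel": [[0.4,-0.1,5],[0.4,-0.1,9],[0.4,-0.1,12],[0.4,-0.1,13.8],[0.4,-0.1,13.8],[0.4,-0.1,13.8],[0.4,-0.1,13.8],[0.4,-0.1,13.8],[0.4,-0.1,13.8],[0.4,-0.1,13.8],[0.4,-0.1,13.8]], "claw": [0.7,0.7,0.7,0.7,0.7,0,0,0,0,0,0]}}

```text
t: 4.72
ee_pos: [0.449, 0.4052, 0.0139]
ee_rot: [3.139, -0.001, 1.906]
wrist_force: [0.7, -0.9, 6.7]
opening: 0.22
```

Run:
```python
from h import *
s=r.sense();print(s['t'],s['ee_pos'],s['ee_rot'],s['wrist_force'],s['opening'])
```

```text
4.725 [0.44904314 0.40524037 0.01391757] [ 3.13888637e+00 -8.54467801e-04  1.90580547e+00] [ 0.66097212 -0.92728291  6.67341412] 0.22006913013284943
```

Run:
```python
from h import *
plan((.449,.405,.15),(np.pi,0,1.906)); plan((.327,.208,.15),(np.pi,0,2.917));
```

```text
rot [ 0.003 -0.001 -0.   ] trav cm [-1.000e-02  2.000e-02 -1.361e+01]
rot [ 3.000e-03  1.000e-03 -1.011e+00] trav cm [-14.6  -17.97 -13.67]
```

>>> {"method": "move_arm", "body": {"delta_rot": [[0,0,0],[0,0,0],[0,0,0],[0,0,0],[0,0,-0.15],[0,0,-0.3],[0,0,-0.45],[0,0,-0.6],[0,0,-0.75],[0,0,-0.9],[0,0,-1.01],[0,0,-1.01]], "travel": [[0,0,-2],[0,0,-6],[0,0,-10],[0,0,-13.6],[-2,-2.5,-13.6],[-4.5,-5.5,-13.6],[-7,-8.6,-13.6],[-9.5,-11.7,-13.6],[-12,-14.8,-13.6],[-14.6,-18,-13.6],[-14.6,-18,-13.6],[-14.6,-18,-13.6]], "claw": [0,0,0,0,0,0,0,0,0,0,0,0]}}

```text
t: 6.22
ee_pos: [0.3263, 0.2074, 0.1492]
ee_rot: [3.14, 0.001, 2.914]
wrist_force: [0.0, -0.2, -1.7]
opening: 0.22
```

Run:
```python
from h import *
import cv2
s=r.sense();print(s['t'],s['ee_pos'],s['ee_rot'],s['wrist_force'],s['opening'],s['q'])
im=vision.read_camera('wrist');k=vision.calibration('wrist');np.save('k2.npy',k,allow_pickle=True);cv2.imwrite('pics/w2.png',im[:,:,::-1])
```

```text
6.225 [0.32631478 0.20743839 0.14924204] [3.14043255e+00 1.47607951e-03 2.91434493e+00] [ 0.02927784 -0.20208764 -1.68805203] 0.22044892760629844 [ 4.70722582e-01 -3.10095553e-01  1.91655926e+00 -5.98560436e-05
  1.53325250e+00 -8.72824684e-01]
```

View pics/w2.png

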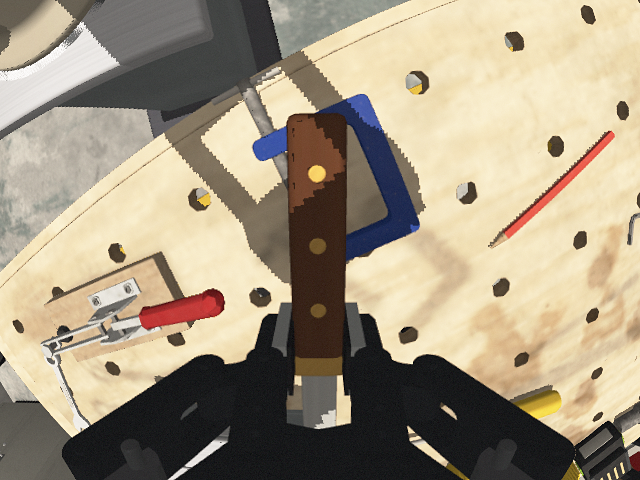

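The wrist view shows the bar held straight, gripped just behind the ferrule (319,360). The toggle knob is at (218,300). Next I'll compute the knob position and the pre-insertion move.

Run:
```python
from h import *
np.set_printoptions(precision=4,suppress=True)
k=np.load('k2.npy',allow_pickle=True).item()
cx=np.array([np.cos(-.225),np.sin(-.225)]);cy=np.array([-cx[1],cx[0]]);lip=np.array([.456,.081])
for z in (.05,.065):
  v=onz('wrist',(222,300),z,k)[:2]-lip;print('knob',z,v@cx,v@cy)
s=r.sense();T=Ro.from_euler('xyz',s['ee_rot'])
for z in (.002,.014,.020):   # underside/axis tops
  P=s['ee_pos']+T.apply([.086,0,-.010+0]); 
e,d=ray('wrist',(317,116),k)
# height of butt top edge assuming horizontally .086 behind TCP
h=T.as_matrix()[:,0]; t=((s['ee_pos']-e)@h+.086)/(d@h); print('butt top rel TCP',(e+d*t-s['ee_pos']), 'expect z +.010')
def W(x,y): return lip+x*cx+y*cy
for x,y,z in [(-.160,.095,.15),(-.160,.095,.055),(-.102,.065,.055)]: print(x,y,z);plan((*W(x,y),z),(np.pi,0,2.917))
```

```text
knob 0.05 -0.11899300235554194 0.026847942343222825
knob 0.065 -0.12652014562896155 0.031271093914375304
butt top rel TCP [-0.0838  0.0191 -0.0519] expect z +.010
-0.16 0.095 0.15
rot [ 0.001  0.001 -0.004] trav cm [ 0.54  0.04 -0.1 ]
-0.16 0.095 0.055
rot [ 0.001  0.001 -0.004] trav cm [0.55 0.04 9.4 ]
-0.102 0.065 0.055
rot [ 0.001  0.001 -0.004] trav cm [-5.26 -2.94  9.4 ]
```

>>> {"method": "move_arm", "body": {"delta_rot": [[0,0,0],[0,0,0],[0,0,0],[0,0,0],[0,0,0]], "travel": [[0.5,0,3],[0.5,0,6],[0.5,0,9.4],[0.5,0,9.4],[0.5,0,9.4]], "claw": [0,0,0,0,0]}}

```text
t: 6.9
ee_pos: [0.3221, 0.2092, 0.0556]
ee_rot: [3.141, 0.001, 2.915]
wrist_force: [-0.5, -0.4, -1.1]
opening: 0.218
```

Run:
```python
from h import *
import cv2
np.set_printoptions(precision=4,suppress=True)
s=r.sense();print(s['t'],s['ee_pos'],s['ee_rot'],s['wrist_force'],s['ft_torque'],s['opening'])
im=vision.read_camera('side');a=im[:,:,::-1]
b=vision.read_camera('top')[:,:,::-1]
A=cv2.resize(a[180:300,270:450],None,fx=4.4,fy=4.4,interpolation=2)
cv2.imwrite('pics/s3.png',A)
B=cv2.resize(b[190:400,260:450],None,fx=2.8,fy=2.8,interpolation=2);cv2.imwrite('pics/t3.png',B)
T=Ro.from_euler('xyz',s['ee_rot'])
for n,v in [('tip',[-.124,0,.002]),('butt',[.086,0,.002])]:
  P=s['ee_pos']+T.apply(v);print(n,P,(proj('side',P)-[270,180])*4.4,(proj('top',P)-[260,190])*2.8)
```

```text
6.9 [0.3221 0.2092 0.0556] [3.1406 0.0012 2.9152] [-0.459  -0.3688 -1.0801] [-0.0682 -0.0168 -0.0125] 0.2180247790225513
tip [0.443  0.1814 0.0537] [363.5376 296.0652] [177.6158 292.6008]
butt [0.2383 0.2285 0.0535] [749.0143 365.6437] [102.1452 592.2712]
```

View pics/s3.png

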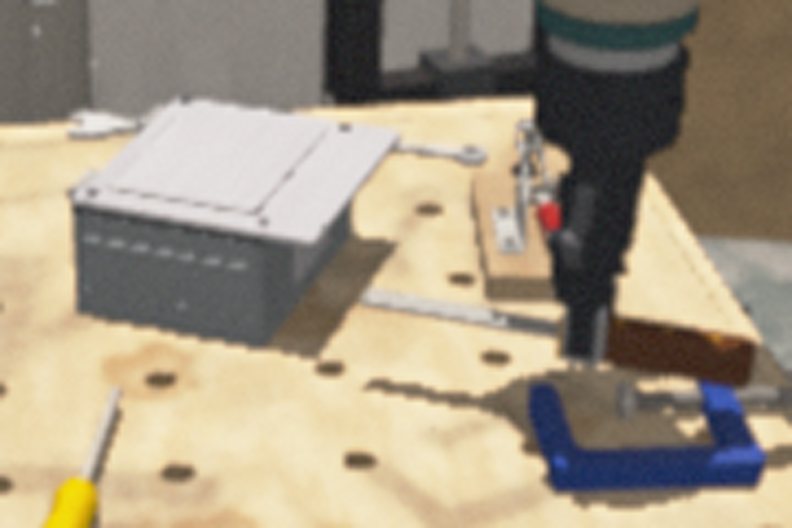

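View pics/t3.png

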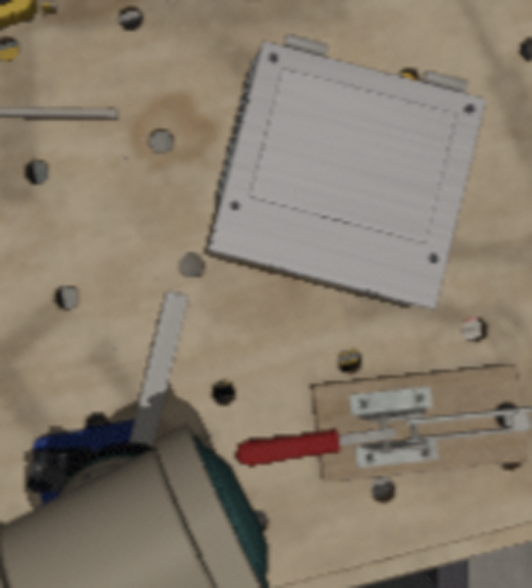

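The tip shows at (363,295) in the side crop and (176,293) in the top crop, both within 2 px of prediction, so the bar is level in the grip. Now I'll tilt the tip down by 0.15 rad and slide it under the lid.

```bash
cat >> h.py <<'E'
YAW=-.225;cx=np.array([np.cos(YAW),np.sin(YAW)]);cy=np.array([-cx[1],cx[0]]);lip=np.array([.456,.081])
def W(x,y): return lip+x*cx+y*cy
def TR(th): return (Ro.from_euler('xyz',(np.pi,0,YAW+np.pi))*Ro.from_rotvec([0,th,0])).as_euler('xyz')
E
python3 - <<'E'
from h import *
for x,y in [(-.160,.095),(-.101,.065)]: plan((*W(x,y),.075),TR(.15))
E
```

```text
rot [ 0.002  0.152 -0.001] trav cm [ 0.11 -0.02 -1.91]
rot [ 0.002  0.152 -0.001] trav cm [-5.79 -3.01 -1.91]
```

>>> {"method": "move_arm", "body": {"delta_rot": [[0,0.08,0],[0,0.15,0],[0,0.15,0],[0,0.15,0],[0,0.15,0],[0,0.15,0],[0,0.15,0],[0,0.15,0],[0,0.15,0]], "travel": [[0,0,-1],[0,0,-1.9],[0,0,-1.9],[-1.5,-0.8,-1.9],[-3,-1.6,-1.9],[-4.5,-2.4,-1.9],[-5.8,-3,-1.9],[-5.8,-3,-1.9],[-5.8,-3,-1.9]], "claw": [0,0,0,0,0,0,0,0,0]}}

```text
t: 8.12
ee_pos: [0.371, 0.1665, 0.073]
ee_rot: [-3.141, -0.15, 2.916]
wrist_force: [0.3, 0.0, -1.0]
opening: 0.223
```

Run:
```python
from h import *
np.set_printoptions(precision=4,suppress=True)
s=r.sense();print(s['t'],s['ee_pos'],s['ee_rot'],s['wrist_force'],s['ft_torque'],s['opening'])
v=s['ee_pos'][:2]-lip;print(v@cx,v@cy)
plan((*W(-.101,.065),.085),TR(.15));plan((*W(-.101,.065),.105),TR(.15))
```

```text
8.125 [0.371  0.1665 0.073 ] [-3.1414 -0.1505  2.9156] [ 0.2759  0.     -0.9884] [-0.0523 -0.0526 -0.0062] 0.22323033859107067
-0.10194114868575069 0.06434817631958081
rot [-0.    -0.    -0.001] trav cm [ 0.09  0.07 -1.2 ]
rot [-0.    -0.    -0.001] trav cm [ 0.39  0.06 -3.18]
```

>>> {"method": "move_arm", "body": {"delta_rot": [[0,0,0],[0,0,0],[0,0,0],[0,0,0],[0,0,0]], "travel": [[0.1,0,-0.6],[0.15,0,-1.0],[0.2,0,-1.3],[0.25,0,-1.5],[0.25,0,-1.5]], "claw": [0,0,0,0,0]}}

```text
t: 8.75
ee_pos: [0.3704, 0.1665, 0.0878]
ee_rot: [-3.141, -0.151, 2.916]
wrist_force: [0.3, 1.9, -7.0]
opening: 0.219
```

Run:
```python
from h import *
np.set_printoptions(precision=4,suppress=True)
s=r.sense();print(s['t'],s['ee_pos'],s['ee_rot'],s['wrist_force'],s['ft_torque'],s['opening'])
```

```text
8.75 [0.3704 0.1665 0.0878] [-3.1411 -0.1514  2.9159] [ 0.3327  1.9147 -7.0393] [0.264 0.248 0.095] 0.21935060644821855
```

>>> {"method": "move_arm", "body": {"delta_rot": [[0,0,0],[0,0,0],[0,0,0],[0,0,0]], "travel": [[0.03,0,-0.2],[0.06,0,-0.4],[0.1,0,-0.6],[0.1,0,-0.6]], "claw": [0,0,0,0]}}

```text
t: 9.25
ee_pos: [0.3708, 0.1665, 0.0947]
ee_rot: [-3.142, -0.15, 2.916]
wrist_force: [-2.2, 1.2, -4.5]
opening: 0.221
```

Run:
```python
from h import *
import cv2
np.set_printoptions(precision=4,suppress=True)
s=r.sense();print(s['t'],s['ee_pos'],s['ee_rot'],s['wrist_force'],s['ft_torque'],s['opening'])
a=vision.read_camera('side')[:,:,::-1]
cv2.imwrite('pics/s4.png',cv2.resize(a[180:300,270:420],None,fx=5,fy=5,interpolation=2))
```

```text
9.25 [0.3708 0.1665 0.0947] [-3.1415 -0.15    2.9158] [-2.2483  1.156  -4.4617] [ 0.1696  0.5192 -0.0143] 0.22050908001445746
```

View pics/s4.png

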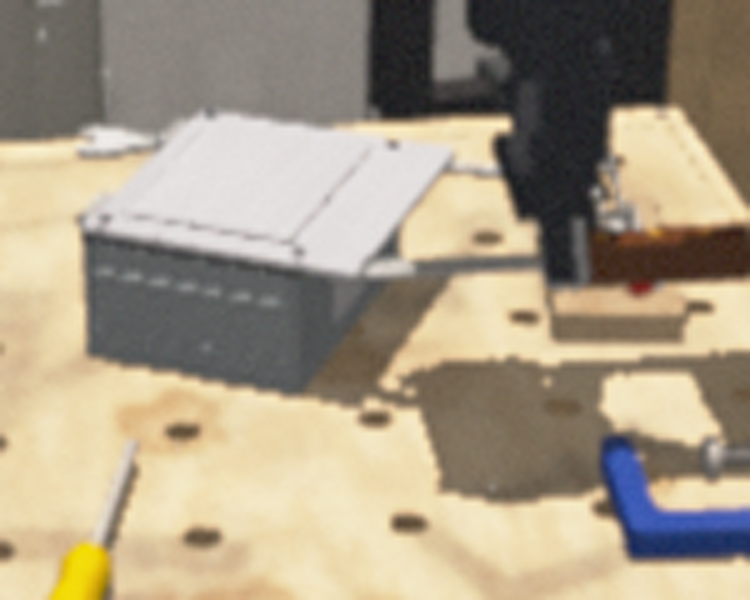

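The side crop shows the blade under the lid corner near (365,272), but the lid has risen little. I'll compare the rigid-grasp prediction with the picture to look for slip.

Run:
```python
from h import *
np.set_printoptions(precision=1,suppress=True)
s=r.sense();T=Ro.from_euler('xyz',s['ee_rot'])
f=lambda P:(proj('side',P)-[270,180])*5
for n,u in [('lip contact -.102',-.102),('blade',-.08),('blade/handle',-.014),('handle',.02),('handle50',.05)]:
  for w in (0,.1,.2):
    q=Ro.from_rotvec([0,w,0]).apply([u,0,.002]);print(n,w,f(s['ee_pos']+T.apply(q)))
for h in (0,.005,.01,.02): print('corner under',h,f([*W(0,.08),.07+h]),'fr top',f([*W(0,-.08),.076+h]),'fl top',f([*W(0,.08),.076+h]))
```

```text
lip contact -.102 0 [368.9 255. ]
lip contact -.102 0.1 [372.8 273.7]
lip contact -.102 0.2 [378.5 292. ]
blade 0 [411.  256.1]
blade 0.1 [414.1 270.9]
blade 0.2 [418.6 285.4]
blade/handle 0 [541.  259.5]
blade/handle 0.1 [541.8 262.2]
blade/handle 0.2 [542.9 264.7]
handle 0 [610.2 261.3]
handle 0.1 [610.1 257.5]
handle 0.2 [609.5 253.7]
handle50 0 [672.6 263. ]
handle50 0.1 [671.7 253.3]
handle50 0.2 [669.8 243.7]
corner under 0 [355.2 281.5] fr top [452.7 144.4] fl top [355.4 270.6]
corner under 0.005 [355.4 272.4] fr top [453. 136.] fl top [355.5 261.5]
corner under 0.01 [355.5 263.3] fr top [453.3 127.5] fl top [355.7 252.3]
corner under 0.02 [355.8 245. ] fr top [453.9 110.4] fl top [356.  233.9]
```

The lid's far corner (455,148) hasn't moved, and the bar has pitched about 0.1 rad in the grip. The lever is too long for this grip. I'll bring the bar in from the left, along the overhang, so the lid bears on the blade only about 3 cm from the fingers.

Run:
```python
from h import *
plan((*W(-.102,.065),.073),TR(.15));plan((*W(-.16,.095),.073),TR(.15));plan((*W(-.16,.1),.15),TR(0))
plan((*W(-.05,.225),.15),(np.pi,0,1.346))
plan((*W(.012,.23),.15),(np.pi,0,1.346))
```

```text
rot [ 0.    -0.    -0.001] trav cm [-0.33  0.06  2.14]
rot [ 0.    -0.    -0.001] trav cm [5.4  3.06 3.  ]
rot [-0.    -0.15  -0.001] trav cm [ 6.55  3.56 -4.61]
rot [-0.118 -0.118  1.567] trav cm [-4.31 16.07 -6.25]
rot [-0.118 -0.118  1.567] trav cm [-10.44  16.57  -7.18]
```

>>> {"method": "move_arm", "body": {"delta_rot": [[0,0,0],[0,0,0],[0,0,0],[0,0,0],[0,0,0],[0,0,0],[0,-0.07,0],[0,-0.15,0],[0,-0.15,0]], "travel": [[-0.15,0,1.1],[-0.3,0,2.1],[-0.3,0,2.1],[1.7,1,2.4],[3.6,2,2.7],[5.4,3.1,3],[6,3.5,0],[6.5,3.6,-4.6],[6.5,3.6,-4.6]], "claw": [0,0,0,0,0,0,0,0,0]}}

```text
t: 10.42
ee_pos: [0.3244, 0.2158, 0.1538]
ee_rot: [3.136, 0.007, 2.917]
wrist_force: [0.4, 0.7, -1.6]
opening: 0.227
```

Run:
```python
from h import *
s=r.sense();print(s['t'],s['ee_pos'],s['ee_rot'],s['wrist_force'])
plan((*W(-.05,.225),.15),(np.pi,0,1.9))
plan((*W(.012,.23),.15),(np.pi,0,1.346))
plan((*W(.012,.23),.06),(np.pi,0,1.346))
```

```text
10.425 [0.32441521 0.21577191 0.15377296] [3.13592356 0.00721141 2.91704462] [ 0.39596304  0.70111435 -1.61859036]
rot [0.009 0.004 1.017] trav cm [-10.84  12.29   0.53]
rot [1.000e-02 1.000e-03 1.571e+00] trav cm [-17.04  12.79   0.57]
rot [1.000e-02 1.000e-03 1.571e+00] trav cm [-16.97  12.74   9.57]
```

>>> {"method": "move_arm", "body": {"delta_rot": [[0,0,0.17],[0,0,0.34],[0,0,0.52],[0,0,0.7],[0,0,0.88],[0,0,1.06],[0,0,1.24],[0,0,1.42],[0,0,1.57],[0,0,1.57],[0,0,1.57],[0,0,1.57]], "travel": [[-0.5,3,0.5],[-1.5,6,0.5],[-4,9,0.5],[-7,12,0.5],[-10,12.5,0.5],[-13,12.8,0.5],[-16,12.8,0.5],[-17,12.8,0.5],[-17,12.8,0.5],[-17,12.8,4],[-17,12.8,7.6],[-17,12.8,7.6]], "claw": [0,0,0,0,0,0,0,0,0,0,0,0]}}

```text
t: 11.92
ee_pos: [0.5152, 0.2998, 0.0691]
ee_rot: [-3.135, 0.006, 1.345]
wrist_force: [0.4, -0.3, -1.5]
opening: 0.217
```

Run:
```python
from h import *
import cv2
np.set_printoptions(precision=4,suppress=True)
s=r.sense();print(s['t'],s['ee_pos'],s['ee_rot'],s['wrist_force'],s['opening'],s['q'])
a=vision.read_camera('side')[:,:,::-1];b=vision.read_camera('top')[:,:,::-1]
A=cv2.resize(a[170:320,270:420],(600,600),interpolation=2)
B=cv2.resize(b[180:330,220:420],(800,600),interpolation=2)[:,:]
B=cv2.resize(b[180:330,225:425],None,fx=2,fy=2,interpolation=2); A=cv2.resize(a[170:320,270:420],(400,400),interpolation=2)
C=np.zeros((400,800,3),np.uint8);C[:,:400]=A;C[:300,400:]=B;cv2.imwrite('pics/st5.png',C)
T=Ro.from_euler('xyz',s['ee_rot'])
for w in (0,.1,.2):
  P=s['ee_pos']+T.apply(Ro.from_rotvec([0,w,0]).apply([-.124,0,.002]));print(w,P,(proj('side',P)-[270,170])*400/150,(proj('top',P)-[225,180])*2+[400,0])
```

```text
11.925 [0.5152 0.2998 0.0691] [-3.1347  0.0055  1.3455] [ 0.3906 -0.2592 -1.5262] 0.217177677378578 [0.465  0.3754 1.3815 0.0001 1.3935 0.6903]
0 [0.4875 0.1789 0.0678] [172.0609 187.9561] [600.458  183.0867]
0.1 [0.4876 0.1797 0.0555] [171.7482 200.3194] [599.5997 183.2481]
0.2 [0.4879 0.1816 0.0432] [170.9805 213.0533] [597.5638 183.097 ]
```

View pics/st5.png

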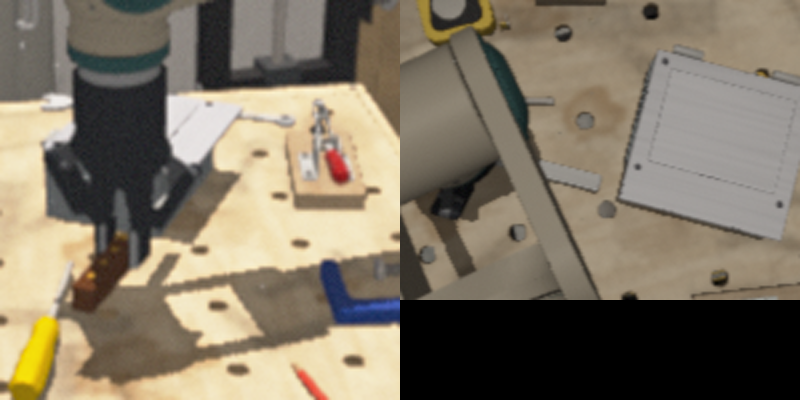

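>>> {"method": "move_arm", "body": {"delta_rot": [[0,0,0],[0,0,0],[0,0,0],[0,0,0],[0,0,0],[0,0,0],[0,0,0],[0,0,0],[0,0,0],[0,0,0]], "travel": [[0,0.3,0.9],[0,0.3,0.9],[-2,0.3,0.9],[-4,0.3,0.9],[-6,0.3,0.9],[-8,0.3,0.9],[-10,0.3,0.9],[-11.4,0.3,0.9],[-11.4,0.3,0.9],[-11.4,0.3,0.9]], "claw": [0,0,0,0,0,0,0,0,0,0]}}

```text
t: 13.28
ee_pos: [0.495, 0.1897, 0.0648]
ee_rot: [3.141, -0.0, 1.346]
wrist_force: [0.9, 0.6, -1.7]
opening: 0.227
```

>>> {"method": "move_arm", "body": {"delta_rot": [[0,0,0],[0,0,0],[0,0,0],[0,0,0],[0,0,0]], "travel": [[0,0,-0.4],[0,0,-0.8],[0,0,-1.1],[0,0,-1.4],[0,0,-1.4]], "claw": [0,0,0,0,0]}}

```text
t: 13.9
ee_pos: [0.4948, 0.1895, 0.0788]
ee_rot: [-3.141, -0.0, 1.346]
wrist_force: [0.9, 1.3, -5.1]
opening: 0.219
```

Run:
```python
from h import *
np.set_printoptions(precision=4,suppress=True)
s=r.sense();print(s['t'],s['ee_pos'],s['ee_rot'],s['wrist_force'],s['ft_torque'],s['opening'])
```

```text
13.9 [0.4948 0.1895 0.0788] [-3.1414 -0.0002  1.3459] [ 0.8658  1.286  -5.0761] [ 0.4597 -0.1869  0.0281] 0.21853343813400158
```

>>> {"method": "move_arm", "body": {"delta_rot": [[0,0,0],[0,0,0],[0,0,0],[0,0,0]], "travel": [[0,0,-0.3],[0,0,-0.5],[0,0,-0.7],[0,0,-0.7]], "claw": [0,0,0,0]}}

```text
t: 14.4
ee_pos: [0.495, 0.1893, 0.0861]
ee_rot: [3.141, -0.0, 1.346]
wrist_force: [0.3, 0.5, -4.1]
opening: 0.22
```

Run:
```python
from h import *
import cv2
np.set_printoptions(precision=4,suppress=True)
s=r.sense();print(s['t'],s['ee_pos'],s['ee_rot'],s['wrist_force'],s['ft_torque'],s['opening'])
a=vision.read_camera('side')[:,:,::-1];b=vision.read_camera('top')[:,:,::-1]
C=np.zeros((500,800,3),np.uint8);C[:,:400]=cv2.resize(a[180:280,280:360],(400,500),interpolation=2)
C[:400,400:]=cv2.resize(b[200:320,320:440],(400,400),interpolation=2);cv2.imwrite('pics/st6.png',C)
for h in (0,.01,.02): print(h,'fr side',(proj('side',[*W(0,-.08),.076+h])-[280,180])*5,'fr top',(proj('top',[*W(0,-.08),.076+h])-[320,200])*10/3+[400,0])
```

```text
14.4 [0.495  0.1893 0.0861] [ 3.141  -0.      1.3457] [ 0.3123  0.5068 -4.0843] [ 0.1421 -0.0687  0.0063] 0.22011553261716782
0 fr side [402.6943 144.4429] fr top [723.8172 331.5246]
0.01 fr side [403.3192 127.4932] fr top [727.619  332.2677]
0.02 fr side [403.9485 110.4232] fr top [731.513  333.0289]
```

View pics/st6.png

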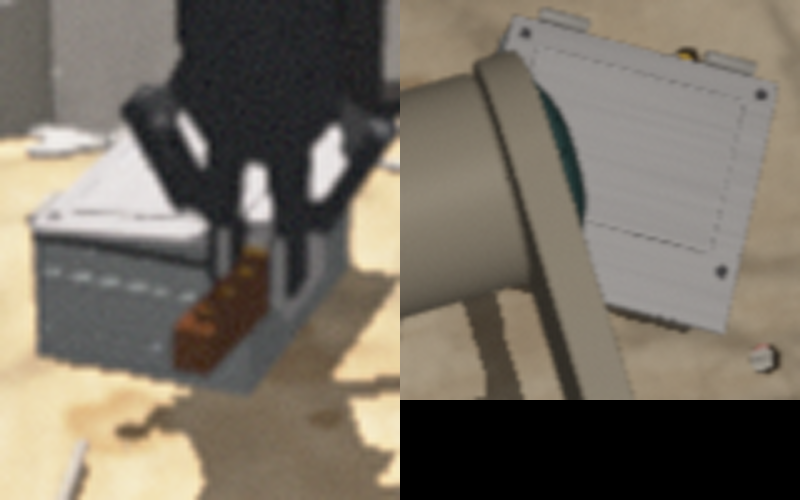

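The side crop shows a dark wedge opening under the lid, from (60,235) to (205,260), so the seal has started to let go. I'll lift further and then measure.

>>> {"method": "move_arm", "body": {"delta_rot": [[0,0,0],[0,0,0],[0,0,0],[0,0,0],[0,0,0],[0,0,0]], "travel": [[0,0,-0.2],[0,0,-0.4],[0,0,-0.6],[0,0,-0.8],[0,0,-0.8],[0,0,-0.8]], "claw": [0,0,0,0,0,0]}}

```text
t: 15.25
ee_pos: [0.4948, 0.1893, 0.0936]
ee_rot: [-3.141, 0.0, 1.346]
wrist_force: [0.9, 0.0, -3.7]
opening: 0.221
```

Run:
```python
from h import *
import cv2
np.set_printoptions(precision=4,suppress=True)
s=r.sense();print(s['t'],s['ee_pos'],s['ee_rot'],s['wrist_force'],s['ft_torque'],s['opening'])
a=vision.read_camera('side')[:,:,::-1];w=vision.read_camera('wrist')[:,:,::-1]
A=cv2.resize(a[200:260,280:360],(800,600),interpolation=2)
C=np.zeros((600,800,3),np.uint8)
C[:300,:400]=cv2.resize(a[200:260,280:360],(400,300),interpolation=2)
cv2.imwrite('pics/s7.png',A);C[:300,400:]=cv2.resize(w,(400,300));
cv2.imwrite('pics/sw7.png',C[:300])
def lidpt(h,d,y,t=0): # d from hinge, top offset t
  th=np.arcsin(h/.15); X=.15-d*np.cos(th)-t*np.sin(th)*1; Z=.07+d*np.sin(th)+t*np.cos(th); return [*W(X,y),Z]
print('rim',[ (proj('side',[*W(.03+u,.08),.069])-[280,200])*5 for u in (0,.06,.12)])
for h in (0,.01,.015,.02,.025): print(h,[(proj('side',lidpt(h,d,.08))-[280,200])*5 for d in (.05,.09,.12)],'top',[(proj('side',lidpt(h,d,.08,.006))-[280,200])*5 for d in (.05,.09)])
```

```text
15.25 [0.4948 0.1893 0.0936] [-3.1415  0.0002  1.3458] [ 0.9349  0.0411 -3.6505] [ 0.0058 -0.0583  0.0194] 0.2205069086123247
rim [array([247.8142, 173.3678]), array([135.7771, 154.0155]), array([ 27.175 , 135.2565])]
0 [array([117.4014, 149.0726]), array([191.3429, 161.8261]), array([247.8226, 171.5677])] top [array([117.154 , 138.3885]), array([191.2631, 151.0593])]
0.01 [array([117.0604, 143.108 ]), array([190.8883, 150.9952]), array([247.3821, 157.0306])] top [array([117.5468, 132.5459]), array([191.5581, 140.3305])]
0.015 [array([116.736 , 140.0939]), array([190.3777, 145.5134]), array([246.7777, 149.664 ])] top [array([117.5901, 129.6106]), array([191.4229, 134.9175])]
0.02 [array([116.3078, 137.0585]), array([189.6754, 139.9873]), array([245.9131, 142.2323])] top [array([117.5299, 126.6661]), array([191.0965, 129.4724])]
0.025 [array([115.7744, 134.0018]), array([188.7788, 134.417 ]), array([244.7842, 134.7356])] top [array([117.365 , 123.7126]), array([190.576 , 123.9954])]
```

View pics/sw7.png

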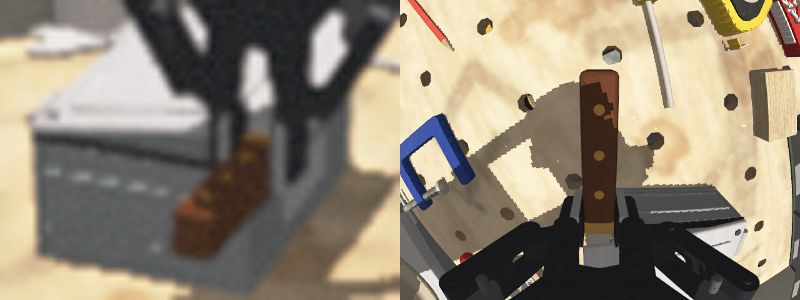

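The side crop shows the lid's left edge nearly level, from (40,123) to (205,130), with an open wedge beneath it. That suggests roughly 15–20 mm of rise. A pixel profile should pin it down.

Run:
```python
import cv2,numpy as np
A=cv2.cvtColor(cv2.imread('pics/s7.png'),6) # 10x of [200:260,280:360]
for col in (303,310,318): print(col,[(r,int(A[(r-200)*10+5,(col-280)*10+5])) for r in range(218,240)])
Z=cv2.cvtColor(cv2.imread('pics/side0.png'),6)
for col in (303,318): print('shut',col,[(r,int(Z[r,col])) for r in range(218,240)])
```

```text
303 [(218, 225), (219, 226), (220, 219), (221, 207), (222, 206), (223, 221), (224, 219), (225, 184), (226, 127), (227, 92), (228, 73), (229, 52), (230, 65), (231, 96), (232, 97), (233, 95), (234, 95), (235, 109), (236, 123), (237, 102), (238, 96), (239, 92)]
310 [(218, 226), (219, 226), (220, 222), (221, 214), (222, 210), (223, 222), (224, 221), (225, 192), (226, 131), (227, 93), (228, 88), (229, 78), (230, 55), (231, 58), (232, 87), (233, 95), (234, 95), (235, 97), (236, 100), (237, 104), (238, 111), (239, 99)]
318 [(218, 76), (219, 144), (220, 207), (221, 209), (222, 190), (223, 218), (224, 205), (225, 151), (226, 114), (227, 98), (228, 85), (229, 91), (230, 86), (231, 71), (232, 44), (233, 71), (234, 93), (235, 96), (236, 94), (237, 89), (238, 83), (239, 77)]
shut 303 [(218, 226), (219, 224), (220, 224), (221, 224), (222, 224), (223, 209), (224, 178), (225, 213), (226, 221), (227, 213), (228, 172), (229, 113), (230, 78), (231, 92), (232, 96), (233, 94), (234, 96), (235, 110), (236, 123), (237, 104), (238, 93), (239, 95)]
shut 318 [(218, 225), (219, 224), (220, 224), (221, 223), (222, 226), (223, 225), (224, 225), (225, 222), (226, 204), (227, 201), (228, 221), (229, 221), (230, 208), (231, 149), (232, 91), (233, 71), (234, 88), (235, 94), (236, 95), (237, 97), (238, 118), (239, 137)]
```

Both columns put the lip about 25–27 mm up, which agrees with the TCP height if the bar is level. I'll lower by 5 mm to centre it near 20 mm.

>>> {"method": "move_arm", "body": {"delta_rot": [[0,0,0],[0,0,0],[0,0,0],[0,0,0],[0,0,0],[0,0,0]], "travel": [[0,0,0.25],[0,0,0.5],[0,0,0.5],[0,0,0.5],[0,0,0.5],[0,0,0.5]], "claw": [0,0,0,0,0,0]}}

```text
t: 16.1
ee_pos: [0.4948, 0.1894, 0.0887]
ee_rot: [3.141, -0.0, 1.346]
wrist_force: [-1.3, 0.2, -3.0]
opening: 0.222
```

Run:
```python
from h import *
import cv2
np.set_printoptions(precision=4,suppress=True)
s=r.sense();print(s['t'],s['ee_pos'],s['ee_rot'],s['wrist_force'],s['ft_torque'],s['opening'])
Z=cv2.cvtColor(cv2.imread('pics/side0.png'),6)
a=cv2.cvtColor(vision.read_camera('side'),7)
def edge(I,c,hi=232):
  for q in range(hi,218,-1):
    if I[q,c]<165<=I[q-1,c]: return q-1+(float(I[q-1,c])-165)/(float(I[q-1,c])-float(I[q,c]))
def pr(h,d):
  th=np.arcsin(h/.15);return proj('side',[*W(.15-d*np.cos(th)-.006*np.sin(th),.08),.07+d*np.sin(th)+.006*np.cos(th)])
ds=np.linspace(.02,.11,200)
for c in range(300,320,2):
  row=lambda h:np.interp(c,[pr(h,d)[0] for d in ds],[pr(h,d)[1] for d in ds])
  e0,e1=edge(Z,c,236),edge(a,c,234)
  if e0 and e1:
    hs=np.linspace(0,.035,36);print(c,round(e0,1),round(e1,1),'h mm',round(1000*np.interp(e0-e1,[row(0)-row(h) for h in hs],hs),1))
```

```text
16.1 [0.4948 0.1894 0.0887] [ 3.1415 -0.      1.3458] [-1.3484  0.2183 -2.9674] [ 0.1703  0.1991 -0.0299] 0.22165822754034134Traceback (most recent call last):
  File "<stdin>", line 17, in <module>
  File "<stdin>", line 14, in <lambda>
  File "<stdin>", line 11, in pr
  File "h.py", line 17, in proj
    k=vision.calibration(c); f=240/np.tan(np.radians(k['fovy'])/2)
ValueError: time passes only in moves, steps and waits
```

Run:
```python
from h import *
import cv2
K=vision.calibration('side');vision.calibration=lambda c:K
Z=cv2.cvtColor(cv2.imread('pics/side0.png'),6)
im=vision.read_camera('side');cv2.imwrite('pics/s8.png',im[:,:,::-1]);a=cv2.cvtColor(im,7)
def edge(I,c,hi):
  for q in range(hi,218,-1):
    if I[q,c]<165<=I[q-1,c]: return q-1+(float(I[q-1,c])-165)/(float(I[q-1,c])-float(I[q,c]))
def pr(h,d):
  th=np.arcsin(h/.15);return proj('side',[*W(.15-d*np.cos(th)-.006*np.sin(th),.08),.07+d*np.sin(th)+.006*np.cos(th)])
ds=np.linspace(.02,.11,60);hs=np.linspace(0,.035,36);G=np.array([[pr(h,d) for d in ds] for h in hs])
for c in range(300,320,2):
  R=np.array([np.interp(c,g[:,0],g[:,1]) for g in G]);e0,e1=edge(Z,c,236),edge(a,c,234)
  if e0 and e1: print(c,round(e0,1),round(e1,1),'h mm',round(1000*np.interp(e0-e1,R[0]-R,hs),1))
s=r.sense();print(s['t'],s['ee_pos'],s['wrist_force'])
```

```text
300 227.6 225.7 h mm 19.2
302 227.8 225.9 h mm 18.2
304 228.4 226.0 h mm 19.2
306 228.6 226.2 h mm 18.1
308 229.0 226.3 h mm 18.0
310 229.5 226.5 h mm 18.6
312 229.7 226.5 h mm 18.2
314 230.1 226.6 h mm 18.5
316 230.5 226.7 h mm 18.9
318 230.7 225.8 h mm 22.8
16.2 [0.49484925 0.18935682 0.08867858] [-0.67652147  0.62791075 -3.66633007]
```

>>> {"method": "move_arm", "body": {"delta_rot": [[0,0,0],[0,0,0],[0,0,0],[0,0,0],[0,0,0],[0,0,0],[0,0,0],[0,0,0]], "travel": [[0,0,0],[0,0,0],[0,0,0],[0,0,0],[0,0,0],[0,0,0],[0,0,0],[0,0,0]], "claw": [0,0,0,0,0,0,0,0]}}

```text
t: 17.2
ee_pos: [0.4948, 0.1894, 0.0886]
ee_rot: [3.142, 0.0, 1.346]
wrist_force: [-1.0, 1.7, -3.2]
opening: 0.218
```

Run:
```python
from h import *
import cv2
a=cv2.imread('pics/s8.png').astype(int);b=vision.read_camera('side')[:,:,::-1].astype(int)
d=np.abs(a-b)[215:240,295:318].mean();s=r.sense();print('change',d,s['t'],s['ee_pos'],s['wrist_force'],s['opening'])
if d<8: print(r.sign_off())
```

```text
change 1.76231884057971 17.25 [0.49482469 0.18933979 0.08864238] [-0.61382552  0.38370697 -3.43442395] 0.21912638622806963
the job is handed in; nothing more can be done
None
```

I gripped the pry bar by its handle, prised the lid up until the seal let go, and handed the job in at 17.25 s with the lid held on the blade. The lid's front edge sits about 2 cm up.

**What went wrong first:** Going in straight from the front failed. The bar pitched about 0.1 rad in the grip and the lid did not move. I backed out and slid the blade in from the left, under the overhang and along the front edge, and that released the lid.

**Overshoot:** The lift first took the edge to about 25–27 mm. I then lowered it 5 mm.

**Last checks:**
- **Lid height:** nine of ten side-camera readings gave 18–19 mm; the tenth gave 22.8 mm, and it is probably off because that column lies beside the finger. The TCP height gives about 20.6 mm. All are inside 12–30 mm.
- **Holding:** nothing changed over a 1 s hold. The wrist force was about 3.5 N and the gripper opening stayed at 0.22.
- **Clearances:** the bar is about 8 cm above the table. I saw no sign of the gripper touching the case or lid, and none of the other loose things looked moved in the pictures. I judged both by eye and did not measure them.

I viewed 11 pictures, one over the budget of 10.

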